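Seat a cuvette carrier in a sprung plate holder

ROBOT

A 6-joint arm with a two-finger parallel gripper is mounted at the origin on the work surface. World frame = base frame: x ahead of the robot, y to its left, z up, the work surface at z = 0. Lengths are in m, angles in degrees, forces in N, time in s.
With the tool pointing down it reaches from about 0.325 to 0.775 m from the base axis. Payload 5.5 kg.
Tool frame: the origin (TCP) lies at the centre of the arm's flange, where the gripper is bolted on; the fingertips stand 182 mm ahead of it and the grasp point (between the pads) lies 163 mm ahead of it; z points along the fingers, y is the line along which they close (so a half turn about z gives the same grasp; the last joint's range is limited). The gripper opens to 88 mm and grips with 3 to 60 N. Pads are 20 mm wide; open, the fingers measure 115 mm over their backs; the gripper's body (75 mm by 178 mm) begins 61 mm behind the grasp point.
Start: joints at [66.996, 5.22, 70.514, -0, 104.267, -3.249], TCP at [0.203, 0.565, 0.405] pointing down, gripper open.
Joint ranges: [-164.24, 164.24], [-49.07, 125.15], [9.68, 141.18], [-86.29, 266.29], [3.28, 154.24], [-151.56, 151.56]. Speed limits (degrees/s): [147.25, 147.25, 172.46, 180, 180, 180].

INTERFACE

Orientations are given as [roll, pitch, yaw] about the fixed x, y, z axes, in that order (R = Rz(yaw) Ry(pitch) Rx(roll)).
In Python, from station import r gives the robot as it stands. The module is installed in compiled form; this text tells all that it offers. Calls block until the motion is done:
- r.reach(position, orientation): joint-space move of the TCP to a pose.
- r.servo_line(position, rotation=None, speed=0.15): straight line of the TCP; rotation=None keeps the orientation; speed is the mean speed in m/s.
- r.move_joints(angles): joint-space move.
- r.let_go() and r.grab(squeeze=None): open the fingers fully, or close them until they stop; squeeze is the grip in N (None keeps the last).
- r.wait(seconds).
- r.inverse_kinematics(position, orientation): joint angles nearest the present ones, or None.
- r.sense(): the state.
- r.snapshot(name): name is "side" or "top" or "wrist"; returns a dict with "frame" (400x640x3 uint8, red, green, blue), "fx", "fy", "cx", "cy" (pixels), "R" (3x3) and "t" (3): a world point X has camera coordinates R X + t. Camera axes: x right, y down, z forward; pixel columns grow to the right and rows downward; lengths in m; the calibration is good to about 2 mm. The wrist camera is an equidistant fisheye: a pixel r from the principal point sees the ray r / f radians off the axis. A picture is of the moment at which its call begins. There is no depth.
A pose or a line that the arm cannot do raises r.IKError and nothing moves.
- r.hand_in(): hands the job in; it is judged then, once.
The state is a dict: "clock": time; "joints": joint angles; "joint_vel": joint speeds; "joint_torque": joint torques, N m; "tcp_pos": TCP position; "orientation": TCP orientation; "contact_force": force on the tool from outside, world axes, zero at the start; "torque": the same for the moment, N m; "opening": finger opening in m; "gripper_force": force on a finger pad.
Only numpy, scipy, OpenCV 4.12 (cv2) and the standard library are available. Lean on these libraries where they do the work, as an engineer would, in place of code of your own. Each camera call takes 0.05 s, during which the arm holds its last target. There are 200 camera calls.

TASK

Pick up the cuvette carrier by its block and load it in the sprung holder: with the plate tilted, push its lower end under the lip of one jaw and press that jaw well back, lower the other end past the opposite lip, then ease the plate back so that the two springs centre it, press it down on to the ledges and let go. It must finish lying flat on both jaws' ledges, under both lips, square to the jaws. Feel for the jaw and press gently: keep the force on the holder under 25 N, never drive a jaw to its stop (no more than 23 mm back), and leave the other things on the bench where they are.

Things in the scene. Friction and masses are not known exactly. Their poses are not given: they have to be found in the camera images.
- carrier_block (a point): loose cuvette carrier: aluminium plate 110 (x) x 60 (y) x 6 mm, black block 34 (x) x 28 (y) x 38 mm standing on its middle; 0.15 to 0.27 kg; starts flat on the bench. Point: centre of the block, 25 mm above the plate's underside, 19 mm below the block's top. x along the plate, z up out of it; both ends alike. Grip the block across its 28 mm (y)
- bed: fixed dark steel base plate of the holder, 240 (x) x 110 (y) x 12 mm; origin at the centre of its underside, z up, x the line along which the jaws face each other, +x roughly away from the robot. The jaw unit is clamped on its centre line, its middle anywhere within 16 mm either way along x of the base's middle: not measured, find it by eye or feel
- ledge_level (a point): point fixed to the base, over its middle, at the height of the jaws' ledge tops (27 mm above the base's underside); axes as the base. Nothing between the two ledges stands higher than 7 mm below this. The jaw unit's end blocks, 89 to 97 mm from the unit's middle, rise 7 mm above this
- jaw_near (a joint): travel (m) of the black jaw at the base's -x side, pressed back to -x; 0 at rest, stop at 0.026. A C-groove open to the middle, 64 mm wide: back wall 51 mm from the unit's middle at rest; flat ledge 16 mm inwards from that wall; lip over it 7 mm inwards, its underside 12 and top 16 mm above the ledge
- jaw_far (a joint): the same, mirrored, for the jaw at the base's +x side, pressed back to +x. Each spring pushes with about 2.8 N at the start of travel plus 0.35 N per mm (9.8 N at 20 mm). Well back is 17 to 21 mm: from 15 mm on the plate's other end passes the opposite lip. A centred plate holds each jaw 4 mm back, and that grip can hold it off the ledges: it takes up to 9 N to press it down
- reagent_bottle: small capped glass bottle, 48 mm diameter, 85 mm tall, standing between the two work places; bystander. Origin at the centre of its underside
- dish: steel weighing dish, 60 mm diameter, 22 mm tall, standing between the two work places; bystander. Origin at the centre of its underside
Not all that is in view belongs to the job. What is shaped like the part that bears carrier_block but red is not meant.

How it is judged (in metres and radians):
On the way:
1. one end of the tilted plate has pressed a jaw back by more than 10 mm (value of joint any of jaw_near, jaw_far above 0.01 m and angle between carrier_block's own z axis and vertical above 0.08 rad), for 0.1 s.
At the end, for the whole second after the job is handed in: Carrier level (0.03 rad) on both ledges under both lips, block centre 50 to 53.5 mm above the base's underside, square to the jaws (0.07 rad), within 10 mm of their centre line; both jaws at rest, each held 1.5 to 6.5 mm back; robot clear (value of joint jaw_near between 0.0015 and 0.0065 m and value of joint jaw_far between 0.0015 and 0.0065 m and angle between carrier_block's own z axis and vertical below 0.03 rad and angle between the x axis of carrier_block and the x axis of bed, either way round below 0.07 rad and y of carrier_block in the frame of bed between -0.01 and 0.01 m and z of carrier_block in the frame of bed between 0.05 and 0.0535 m and velocity of joint jaw_near between -0.005 and 0.005 m/s and velocity of joint jaw_far between -0.005 and 0.005 m/s); the robot touches nothing.
It fails at once if a force of more than 25 N between the carrier and the jaw unit (contact force between carrier and holder above 25 N).
It fails at once if a jaw is pressed back more than 23 mm (value of joint any of jaw_near, jaw_far above 0.023 m).
It fails at once if a bystander is moved by more than 30 mm (distance of any of reagent_bottle, dish, beaker, jar, tip_box, spatula, power_pack from where it was at the start of the episode above 0.03 m).
It also fails if it takes over 69 s, if anything falls off the work surface, if the arm or the gripper's body presses on something with over 40 N, if the wrist force passes 120 N, or if a joint passes its speed limit or range.

## Working session

There is one attempt and no reset: what is moved stays moved. The work goes in short steps, each a Python script; the robot and the scene stay as the last script left them, time stands still between calls to the robot, and variables do not carry over. Pictures are saved under pics/ and viewed, at most 10 in all, crops included, and the job is handed in when it is done.

```bash
mkdir -p pics
cat > h.py <<'E'
from station import r
import numpy as np, cv2, json
from scipy.spatial.transform import Rotation as Ro
def snap(n,f):
    s=r.snapshot(n); cv2.imwrite(f'pics/{f}.png',s['frame'][:,:,::-1])
    np.savez(f'pics/{f}.npz',**{k:np.array(v) for k,v in s.items()}); return s
def ray(s,u,v):
    d=np.array([(u-s['cx'])/s['fx'],(v-s['cy'])/s['fy'],1.]); R=np.array(s['R']); 
    return -R.T@np.array(s['t']), R.T@d
def atz(s,u,v,z):
    c,d=ray(s,u,v); return c+d*(z-c[2])/d[2]
def proj(s,X):
    p=np.array(s['R'])@np.array(X)+np.array(s['t']); return s['fx']*p[0]/p[2]+s['cx'],s['fy']*p[1]/p[2]+s['cy']
E
python3 - <<'E'
from h import *
a=snap('top','top0');b=snap('side','side0')
for s in(a,b): print(s['fx'],s['cx'],s['cy'],np.round(s['R'],3).tolist(),np.round(s['t'],3))
st=r.sense();print(st['clock'],st['contact_force'],st['opening'])
E
```

```text
493.4421535732196 310.56804105410964 199.34360792759566 [[-0.021, -0.999, 0.028], [-0.995, 0.018, -0.099], [0.098, -0.03, -0.995]] [-0.036  0.519  0.923]
452.06948547615997 316.7776468902409 201.00086382159913 [[0.945, -0.328, 0.001], [-0.207, -0.598, -0.775], [0.255, 0.731, -0.632]] [-0.484  0.149  0.814]
0.1 [-0.26884631  0.11038062  0.05763959] 0.0878758012404391
```

View pics/top0.png

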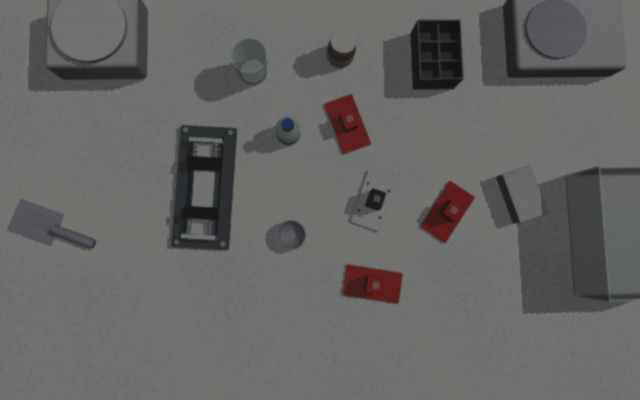

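View pics/side0.png

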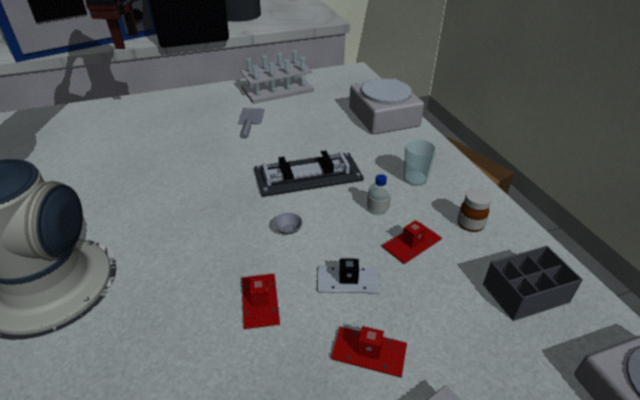

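Candidates in the top view are red at (347,124), (447,211) and (372,284), plus aluminium with a black block at (373,202). The last one fits, since the red ones are excluded. I'll confirm it in a crop alongside the holder.

Run:
```python
import cv2,numpy as np
i=cv2.imread('pics/top0.png')
f=lambda x0,y0,w,h,k:cv2.resize(i[y0:y0+h,x0:x0+w],None,fx=k,fy=k,interpolation=cv2.INTER_CUBIC)
a=f(340,165,66,75,6);b=f(165,118,75,140,4)
a=np.clip(a*1.6,0,255).astype('uint8');b=np.clip(b*2.0,0,255).astype('uint8')
o=np.zeros((560,710,3),'uint8');o[:a.shape[0],:a.shape[1]]=a;o[:560,400:700]=b
cv2.imwrite('pics/crop1.png',o)
```

```text
(no output)
```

View pics/crop1.png

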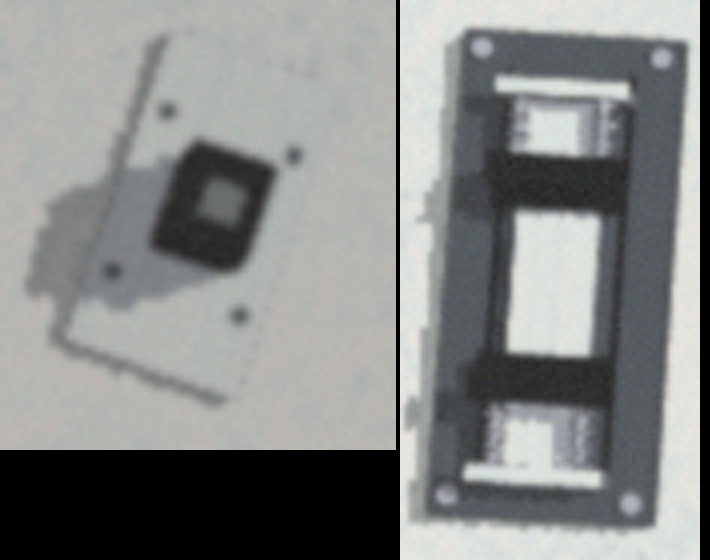

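The crop confirms the aluminium plate with the black block: holes at crop (168,110), (294,155), (112,270) and (239,315). In the holder, the screws are at (482,47), (661,58), (446,495) and (631,503), and the white end blocks at y≈87 and 476.

Run:
```python
from h import *
s=np.load('pics/top0.npz')
A=lambda u,v,z:atz(s,340+(u)/6-.4,165+(v)/6-.4,z)
B=lambda u,v,z:atz(s,165+(u-400)/4-.4,118+v/4-.4,z)
h=[A(*p,.006) for p in((168,110),(294,155),(112,270),(239,315))]
print('carrier c',np.mean(h,0));
for a,b in((0,2),(1,3)): d=h[a]-h[b];print(np.degrees(np.arctan2(d[1],d[0])),np.linalg.norm(d))
d=h[0]-h[1];print(np.degrees(np.arctan2(d[1],d[0]))-90,np.linalg.norm(d))
g=[B(*p,.014) for p in((482,47),(661,58),(446,495),(631,503))]
print('bed c',np.mean(g,0));
for a,b in((0,2),(1,3)): d=g[a]-g[b];print(np.degrees(np.arctan2(d[1],d[0])),np.linalg.norm(d))
d=g[0]-g[1];print(np.degrees(np.arctan2(d[1],d[0]))-90,np.linalg.norm(d))
f=B(563,87,.034);n=B(534,477,.034);print('endblk',f,n,(f+n)/2,np.linalg.norm(f-n))
f=B(563,209,.043);n=B(541,356,.043);print('lip',f,n,(f+n)/2,np.linalg.norm(f-n))
for n,(u,v) in dict(bottle=(288,128),dish=(290,235)).items(): print(n,atz(s,u,v,.02))
# top view predicted
```

```text
carrier c [ 0.51650418 -0.17072997  0.006     ]
-20.95711697735109 0.056243487161373354
-20.90642107101019 0.056115455364686505
-20.809855667746845 0.044058936231839624
bed c [0.54915811 0.16111104 0.014     ]
-4.24420748851511 0.2192682413467818
-4.040995605977424 0.21811504720236374
-4.398910844379657 0.0876408596967585
endblk [0.63653181 0.15374451 0.034     ] [0.45013831 0.16727568 0.034     ] [0.54333506 0.16051009 0.034     ] 0.18688400497671015
lip [0.57588787 0.15208927 0.043     ] [0.50640295 0.16232923 0.043     ] [0.54114541 0.15720925 0.043     ] 0.07023539335736782
bottle [ 0.66001424 -0.00489172  0.02      ]
dish [ 0.45053168 -0.00532471  0.02      ]
```

```bash
cat >> h.py <<'E'
D=np.diag([1.,-1,-1]); H=0.190   # flange above plate underside
def pose(P,yaw,al=0,flip=0,h=H):
    """P: centre of plate underside; al: tilt deg (neg: +x end up)"""
    Rc=Ro.from_euler('ZY',[yaw,al],degrees=True)
    R=Rc*Ro.from_matrix(D)*Ro.from_euler('z',180*flip,degrees=True)
    return (np.array(P)+h*Rc.as_matrix()[:,2]).tolist(), R.as_euler('xyz',degrees=True).tolist()
CAR=np.array([.5165,-.1707]); CY=-20.9
U=np.array([.543,.1605]); BY=-4.2
ux=np.array([np.cos(np.radians(BY)),np.sin(np.radians(BY)),0])
def fs():
    s=r.sense(); return s['clock'],np.array(s['contact_force'])
E
python3 - <<'E'
from h import *
print(r.sense()['orientation'])
for f in(0,1):
  for a in((*CAR,.0),CY,0),((*CAR,.15),CY,0),((*U,.15),BY,-14),((*U,.03),BY,-14),((*U,.03),BY,14): 
    q=r.inverse_kinematics(*pose(*a,flip=f)); print(f,None if q is None else np.round(q,1))
E
```

```text
[-1.79901928e+02 -4.77639853e-03  1.60243945e+02]
0 [-21.9   0.5  97.4  -0.   82.1  89. ]
0 [-21.9  -3.6  86.   -0.   97.6  89. ]
0 [ 16.1 -12.6  95.2  -4.8  84.3 110.2]
0 [ 16.1  -9.6 104.9  -5.1  71.6 111.3]
0 [ 10.8  15.2  79.3   3.6  99.1 105.1]
1 [-21.9   0.5  97.4  -0.   82.1 -91. ]
1 [-21.9  -3.6  86.   -0.   97.6 -91. ]
1 [ 16.1 -12.6  95.2  -4.8  84.3 -69.8]
1 [ 16.1  -9.6 104.9  -5.1  71.6 -68.7]
1 [ 10.8  15.2  79.3   3.6  99.1 -74.9]
```

Run:
```python
from h import *
r.reach(*pose((*CAR,.12),CY,flip=1))
p,o=pose((*CAR,.0),CY,flip=1)
r.servo_line(p,speed=.1); print(fs(),r.sense()['tcp_pos'],p)
r.grab(50); s=r.sense();print(s['clock'],s['opening'],s['gripper_force'],s['contact_force'])
p2,o=pose((*CAR,.15),CY,flip=1)
r.servo_line(p2,speed=.15); print(fs(),r.sense()['opening'])
r.reach(*pose((*U,.14),BY,flip=1)); print(fs())
# carrier held, above the holder: wrist check
snap('wrist','w1'); snap('side','s1')
```

```text
(4.2833, array([-0.70977239, -0.17482134,  0.66066059])) [ 0.51681487 -0.17081606  0.19093253] [0.5165, -0.1707, 0.18999999999999997]
5.2333 0.02764106351308114 49.980772733688354 [-0.2186439  -0.2930761  -0.14899213]
(6.3833, array([ 0.29712222,  0.37394142, -3.07244571])) 0.027404598912335133
(7.6417, array([-0.70639063,  0.28212726, -1.67004386]))
```

View pics/s1.png

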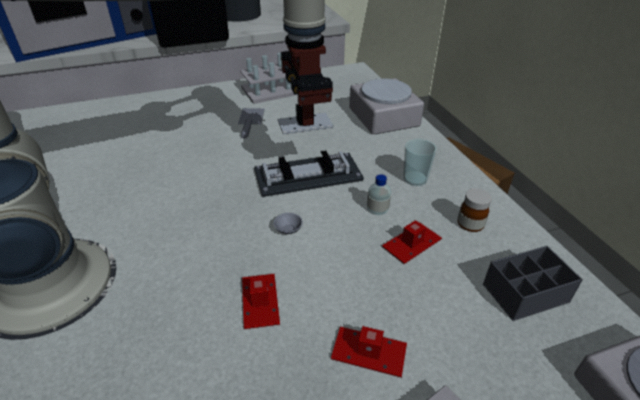

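View pics/w1.png

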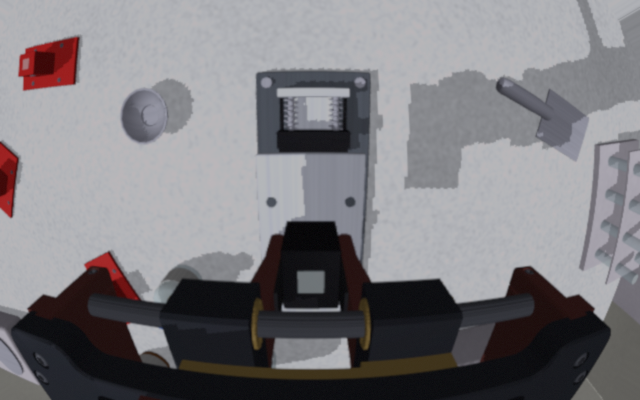

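```bash
cat >> h.py <<'E'
def fe(s,u,v,z):
    a=(u-s['cx'])/s['fx'];b=(v-s['cy'])/s['fy'];t=np.hypot(a,b);R=s['R']
    d=R.T@np.array([np.sin(t)*a/t,np.sin(t)*b/t,np.cos(t)]);c=-R.T@s['t'];return c+d*(z-c[2])/d[2]
def inb(X): # in unit frame
    d=np.array(X[:2])-U; return 1e3*np.array([d@ux[:2],-d[0]*ux[1]+d[1]*ux[0]])
E
python3 - <<'E'
from h import *
s=np.load('pics/w1.npz')
for n,u,v,z in[('plateL',257,154,.146),('plateR',367,154,.146),('holeL',271,202,.146),('holeR',350,202,.146),('jawL',278,131,.043),('jawR',349,131,.043),('ebL',278,91,.034),('ebR',350,91,.034),('scL',266,83,.013),('scR',360,83,.013),('bcL',257,72,.012),('bcR',368,71,.012)]:
    print(n,inb(fe(s,u,v,z)).round(1))
E
```

```text
plateL [-56.5 -29.5]
plateR [-56.4  29.6]
holeL [-29.4 -22.8]
holeR [-29.3  21.2]
jawL [-59.9 -28.8]
jawR [-59.8  32.2]
ebL [-94.8 -29.2]
ebR [-94.8  33.8]
scL [-103.8  -42.7]
scR [-103.8   45.9]
bcL [-115.   -51.4]
bcR [-115.9   53.7]
```

```bash
cat >> h.py <<'E'
uy=np.array([-ux[1],ux[0],0]); U=U+1.5e-3*uy[:2]; LED=.027
def corner(x,z,al):
    """pose with near-end bottom corner at unit x (m), height z above ledge"""
    Rc=Ro.from_euler('ZY',[BY,al],degrees=True).as_matrix()
    return pose(np.array([*U,LED+z])+x*ux-Rc@[-.055,0,0],BY,al,flip=1)
def go(x,z,al,speed=.15):
    p,o=corner(x,z,al); r.servo_line(p,o,speed=speed); return p
def F(n=6):
    f=[]
    for i in range(n): r.wait(.02); f.append(r.sense()['contact_force'])
    f=np.mean(f,0); return np.array([f@ux,f@uy,f[2]])
E
python3 - <<'E'
from h import *
s=r.sense();print(s['clock'],s['tcp_pos'],s['orientation'],F())
go(-.030,.08,-15)
p=go(-.030,.0015,-15,.08); r.wait(.2)
s=r.sense();print(s['clock'],np.array(s['tcp_pos'])-p,s['orientation'],F(),F(),r.sense()['clock'])
snap('wrist','w2');snap('side','s2')
a=cv2.imread('pics/s2.png')[130:210,230:380];b=cv2.imread('pics/w2.png')[0:320,150:500]
o=np.zeros((590,800,3),'uint8');a=cv2.resize(a,(450,240),interpolation=2);o[:240,:450]=a;o[:320,450:800]=b;
cv2.imwrite('pics/c2.png',np.clip(o[:330]*1.6,0,255).astype('uint8'))
E
```

```text
7.7417 [0.54333046 0.15919771 0.33000568] [-1.79979242e+02  6.42684262e-03  1.75678224e+02] [-0.10615657 -0.40467724 -1.9033273 ]
9.5833 [1.49033923e-04 6.34989671e-05 6.82832081e-04] [179.97673377  15.06128932 175.79524096] [-0.0237749  -0.19072799 -2.19946003] [-0.04444088 -0.16950831 -2.48937759] 9.7833
```

View pics/c2.png

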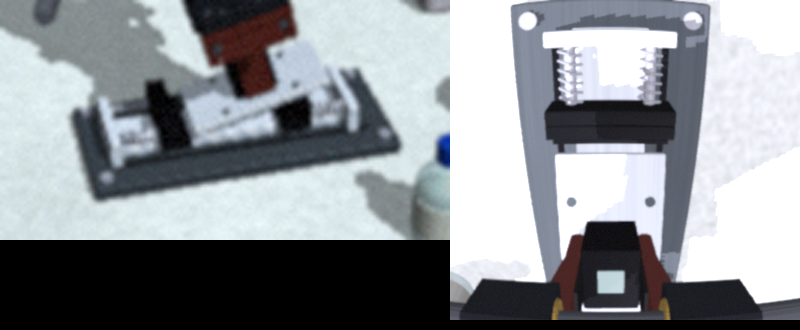

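The tilted plate is centred between the jaws, with its edge midpoint at crop x≈610 and the jaw at 611. Next I'll feel for the near jaw.

Run:
```python
from h import *
b=F(10);x=-.030;L=[]
go(-.041,.0015,-15,.03);x=-.041
while x>-.060:
    x-=.001; go(x,.0015,-15,.02); f=F(5)-b; L.append((round(x*1e3,1),*f.round(1)))
    if f[0]>2.2 or np.linalg.norm(f)>8: break
print(L,r.sense()['clock'])
```

```text
[(-42.0, np.float64(0.2), np.float64(0.1), np.float64(-0.0)), (-43.0, np.float64(0.7), np.float64(-0.2), np.float64(-0.5)), (-44.0, np.float64(0.2), np.float64(0.1), np.float64(-0.4)), (-45.0, np.float64(0.4), np.float64(-0.3), np.float64(-0.1)), (-46.0, np.float64(-0.2), np.float64(0.3), np.float64(-0.1)), (-47.0, np.float64(0.2), np.float64(-0.3), np.float64(-0.3)), (-48.0, np.float64(-0.1), np.float64(0.3), np.float64(-0.4)), (-49.0, np.float64(2.0), np.float64(0.2), np.float64(-0.7)), (-50.0, np.float64(3.6), np.float64(0.2), np.float64(-0.6))] 13.5667
```

Run:
```python
from h import *
b=np.array([0,-.2,-2.35])
for x in(-.053,-.057,-.061,-.064,-.0665,-.068):
    go(x,.0015,-15,.03); f=F(5)-b; print(x,f.round(1))
    if f[0]>10.8 or np.linalg.norm(f)>14: break
s=r.sense();print(s['clock'],(np.array(s['tcp_pos'])-corner(x,.0015,-15)[0]).round(4),s['opening'])
```

```text
-0.053 [ 3.8 -0.4 -0.7]
-0.057 [ 5.3  0.1 -1.4]
-0.061 [ 6.5  0.2 -1.9]
-0.064 [ 7.5  0.3 -2.5]
-0.0665 [ 8.5 -0.4 -2.9]
-0.068 [ 8.9  0.5 -3. ]
15.6333 [ 0.0007 -0.0001  0.0003] 0.027787628309717295
```

Run:
```python
from h import *
b=np.array([0,-.2,-2.35])
for al in(-12,-9,-6,-4,-2,0):
    x=-.0695+.006*np.sin(np.radians(-al))
    go(x,.0015,al,.03); f=F(5)-b; s=r.sense(); print(al,f.round(1),np.array(s['torque']).round(2))
    if np.linalg.norm(f)>13: print('stop');break
s=r.sense();print(s['clock'],(np.array(s['tcp_pos'])-corner(x,.0015,al)[0]).round(4))
snap('wrist','w3');snap('side','s3')
a=cv2.imread('pics/s3.png')[130:210,230:380];b=cv2.imread('pics/w3.png')[0:320,150:500]
o=np.zeros((330,800,3),'uint8');o[:240,:450]=cv2.resize(a,(450,240),interpolation=2);o[:320,450:800]=b
cv2.imwrite('pics/c3.png',np.clip(o*1.6,0,255).astype('uint8'))
```

```text
-12 [ 9.1  0.5 -3.9] [-0.08 -1.59  0.01]
-9 [ 8.6  0.2 -4.2] [-0.07 -1.77 -0.07]
-6 [ 9.2  0.9 -4.7] [-0.01 -1.78 -0.12]
-4 [ 8.6  0.2 -4.4] [-0.12 -1.87 -0.04]
-2 [ 9.2  0.8 -3.7] [-0.14 -1.84 -0.11]
0 [ 8.8  0.4 -3.8] [-0.1  -1.84 -0.07]
18.7083 [ 0.0011 -0.0002  0.0002]
```

View pics/c3.png

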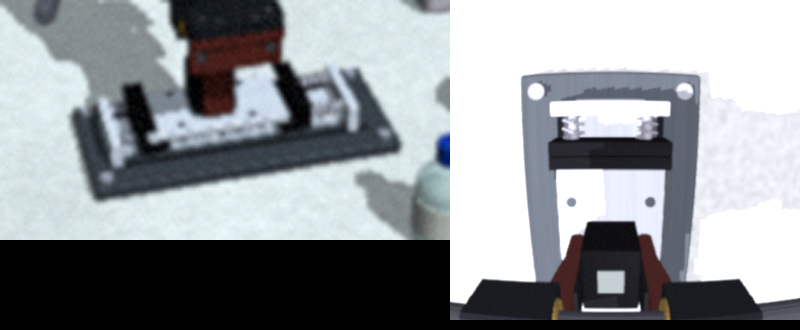

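Run:
```python
from h import *
b=np.array([0,-.2,-2.35])
for x in(-68,-66.5,-65,-63.5,-62,-60.5,-59,-57.5,-56,-55,-54.5):
    go(x*1e-3,.0015,0,.03); f=F(5)-b; print(x,f.round(1))
    if f[0]<-1 or np.linalg.norm(f)>13: print('stop');break
print(r.sense()['clock'])
```

```text
-68 [ 8.6  0.3 -3.5]
-66.5 [ 8.   0.6 -3.6]
-65 [ 7.6 -0.3 -3.4]
-63.5 [ 7.1  0.5 -2.8]
-62 [ 6.8 -0.2 -2.4]
-60.5 [ 6.5 -0.2 -2.6]
-59 [ 5.3  0.  -1.8]
-57.5 [ 2.7 -0.1 -1.3]
-56 [ 1.  -0.3 -0.3]
-55 [-0.1 -0.3 -0.3]
-54.5 [-0.2 -0.5 -0.7]
22.475
```

Run:
```python
from h import *
b=np.array([0,-.2,-2.35])
z=1.5
while z>-4:
    z-=.4; go(-.0548,z*1e-3,0,.02); f=F(5)-b; s=r.sense(); print(round(z,1),f.round(1),np.array(s['torque']).round(2),round((s['tcp_pos'][2]-H-LED)*1e3,2))
    if f[2]>11 or abs(f[0])>5: print('stop');break
print(r.sense()['clock'])
```

```text
1.1 [ 0.6 -0.8  1.3] [-0.18 -0.01 -0.07] 1.4
0.7 [ 0.1 -0.4  3.6] [-0.17 -0.03 -0.16] 1.1
0.3 [1.2 0.  3.7] [ 0.02 -0.05 -0.15] 0.46
-0.1 [0.7 0.7 3.9] [ 0.1  -0.13 -0.15] -0.03
-0.5 [0.1 0.7 6.9] [ 0.12  0.13 -0.12] -0.06
-0.9 [0.2 0.6 8.8] [ 0.09  0.19 -0.19] -0.04
-1.3 [ 0.2  0.6 10.1] [-0.    0.31 -0.15] -0.08
-1.7 [ 0.2  0.5 11.3] [-0.05  0.43 -0.06] -0.07
stop
25.1417
```

The torque says the load sits mostly on the near ledge, so I'll rotate the far end down gently until it balances.

Run:
```python
from h import *
b=np.array([0,-.2,-2.35])
for al in(0,.5,1,1.5,2,2.5,3):
    go(-.0548,-.8e-3,al,.02); f=F(5)-b; s=r.sense(); print(al,f.round(1),np.array(s['torque']).round(2),s['orientation'][1])
    if f[2]>12 or s['torque'][1]<-.1: print('stop');break
print(r.sense()['clock'])
```

```text
0 [0.1 0.3 9.4] [ 0.06  0.21 -0.19] 0.056057626370198045
0.5 [-0.2  0.   9.9] [-0.02 -0.37 -0.11] -0.3320501972177548
stop
25.8083
```

Run:
```python
from h import *
go(-.0548,-.5e-3,.2,.02); print(F())
r.let_go(); r.wait(.2); p,o=corner(-.0548,.09,0); r.servo_line(p,o,speed=.12); print(r.sense()['clock'],F())
s=snap('wrist','w4'); t=snap('side','s4')
p2,_=corner(-.0548,.13,0); r.reach([.33,.42,.38],o)
u=snap('top','t4'); t=snap('side','s5');print(r.sense()['clock'])
a=cv2.imread('pics/s5.png')[130:210,230:380];b=cv2.imread('pics/w4.png')[0:320,150:500];c=cv2.imread('pics/t4.png')[118:258,165:240]
o=np.zeros((600,800,3),'uint8');o[:240,:450]=cv2.resize(a,(450,240),interpolation=2);o[:320,450:800]=b
o[250:600,:188]=cv2.resize(c,(188,350),interpolation=2)
cv2.imwrite('pics/c4.png',np.clip(o*1.6,0,255).astype('uint8'))
```

```text
[-0.40924075  0.62348088  5.77696846]
28.3 [-0.20755564  0.00786191  0.08382122]
29.8917
```

View pics/c4.png

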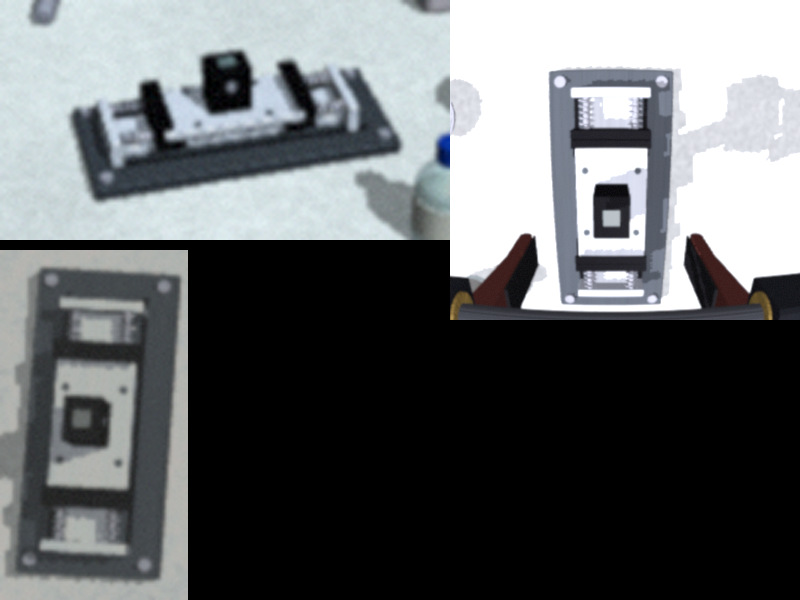

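The carrier lies under both lips, centred and square: in the wrist crop the plate spans (575–648, 148–258) between the jaws. The feel put it down on both ledges.

```bash
python3 -c "
from station import r
print(r.hand_in())"
```

```text
the job is handed in; nothing more can be done
None
```

The carrier is loaded and the job is handed in at about 30 s of the 69 s allowed: the plate looks centred and square under both lips, with its seating on both ledges judged by force feel, but hand-in returned no verdict.

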